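# Dig out the brass link and clamp it in the measuring fixture

## Robot

A 7-joint arm with a two-finger parallel gripper is mounted at the origin on the work surface. World frame = base frame: x ahead of the robot, y to its left, z up, the work surface at z = 0. Lengths are in mm, angles in rad, forces in N, time in s.
With the tool pointing down it reaches from about 400 to 875 mm from the base axis. Payload 6.5 kg.
Tool frame: the origin (TCP) lies midway between the tips of the shut fingers; the grasp point (between the pads) lies 19 mm behind it; z points along the fingers, y is the line along which they close (so a half turn about z gives the same grasp; the last joint's range is limited). The gripper opens to 85 mm and grips with 20 to 120 N. Pads are 22 mm wide; open, the fingers measure 114 mm over their backs; the gripper's body (76 mm by 85 mm) begins 54 mm behind the grasp point. The pads swing forward as they close: fully open they stand 13 mm farther back than shut.
Start: joints at [1.207, 0.536, -0.004, 1.538, 0.003, 1.067, -0.071], TCP at [190.717, -621.383, 231.29] pointing down, gripper open.
Joint ranges: [-2.7, 2.7], [-0.37, 2.16], [-1.27, 1.26], [0.24, 2.4], [-1.31, 4.45], [0.19, 1.91], [-2.76, 2.76]. Speed limits (rad/s): [2.39, 2.39, 3.14, 3.14, 3.14, 3.14, 3.14].

## Interface

Orientations are given as [roll, pitch, yaw] about the fixed x, y, z axes, in that order (R = Rz(yaw) Ry(pitch) Rx(roll)).
In Python, from bench import robot, eyes, ticket gives the robot as it stands.
- The arm moves only by the tool apply_moves, never from a script. Its argument "rows" is a list of rows, each an object with "linear": the shift along the world's x, y, z in cm, a list of three; "turn": the turn about the world's z in rad. In form: [{"linear": [dx, dy, dz], "turn": turn}, ...]. A call has 1 to 12 rows; each row shifts and turns the commanded pose from where the row before left it; what a row does not reach is not made up. A row lasts 1/8 s, in which the tool goes at most 62.5 mm and 10.7 degrees, less where a joint would pass 70% of its speed; a pose out of reach is approached as far as the arm can. A call is refused whole if a number of a shift passes 6.25 or a number of a turn 0.188, either way. A call with a gripper value outside its range is refused whole. "gripper" is the closure, from 0 (fully open) to 1 (shut), set as the call begins (left out, the last holds). The fingers move at their own pace and stop on an object; the grip force is fixed at half the most. Time passes only in rows, so rows that do not move let the fingers close. It gives the time, the measured TCP pose, the force, the opening and the grip force at its end, in the units of the state.
- robot.observe(): the state, without advancing time (a new reading comes with each control period).
- eyes.capture(name): name is "side" or "top" or "wrist"; returns (picture, depth): 400x640x3 uint8, red, green, blue; 400x640 float32, mm along the optical axis (not along the pixel's ray), 0 where there is no reading.
- eyes.get_calibration(name): a dict with "camera_matrix" (3x3 intrinsics, pixels), "R" (3x3) and "t" (3): a world point X has camera coordinates R X + t. Camera axes: x right, y down, z forward; pixel columns grow to the right and rows downward; lengths in mm; the calibration is good to about 2 mm. A picture is of the moment at which its call begins: read the wrist's pose just before it. get_calibration takes no time and is no camera call; for the wrist camera it gives the pose at the moment of the call.
- ticket.job_done(): hands the job in; it is judged then, once.
Trained networks look in the newest picture that a camera, given by its name, has taken for a name from the list of things; names that differ only in an ending like _2 or _b are one class to them, and where a whole thing is asked for, a point or a joint stands for the part that bears it (a point fixed in the world has none). Each returns a list of dicts, best first, with "p" (0 to 1); they miss things now and then, are a little off and sometimes report something else, mostly with a low value. They report only what shows in the picture. A call takes as long as a camera call. They do not tell look-alikes from the thing itself.
- eyes.search_frame(query, camera): "at" ([column, row] in pixels, amid what is visible of it).
- eyes.cut_out(query, camera): "pixels" (400x640 bool, what is visible of it) and "at" ([column, row] in pixels, amid what is visible of it).
The state is a dict: "time_s": time; "qpos": joint angles; "dq": joint speeds; "joint_torque": joint torques, N m; "eef_pos": TCP position; "eef_rot": TCP orientation; "force": force on the tool from outside, world axes, zero at the start; "ft_torque": the same for the moment, N m; "grip_width": opening from 0.0 (shut) to 1.0 (fully open); "grasp_force": force on a finger pad.
Only numpy, scipy, OpenCV 4.12 (cv2) and the standard library are available. Lean on these libraries where they do the work, as an engineer would, in place of code of your own. Each camera call takes 0.05 s, during which the arm holds its last target. There are 200 camera calls.

## Task

The brass link to be measured is buried in the blue parts bin. Move every loose part that lies over it (the saddles and whatever sits on them) across into the grey tray, then lift the link out and lay it flat in the nest of the measuring fixture, swinging the green keeper bar out of the way for it. Finally swing the keeper bar back over the link until it snaps fully shut behind its catch, with all the other parts left in the tray and the bystanders on the bench undisturbed.

Things in the scene. Friction and masses are not known exactly. Their poses are not given: they have to be found in the camera images.
- bin_in (a point): blue open parts bin, 280 mm along its x by 250 mm along its y outside, 55 mm high, walls and floor 5 mm thick, fixed to the bench. The point is the centre of the inner floor, 5 mm above the bench; axes are the bin's. It may stand on the robot's left or right.
- tray_in (a point): empty grey tray on the other side of the fixture, 280 mm along its x by 250 mm along its y outside, 35 mm high, walls and floor 5 mm thick, fixed. The point is the centre of the inner floor, 5 mm above the bench; axes are the tray's.
- link_mid (a point): brass link, the buried part: flat bar 176 mm long along x, 16 mm thick, web 24 mm wide along y, a round eye of 36 mm diameter at each end (eye centres 70 mm from the middle), 300 g. It starts flat on the bin floor under the saddles. The point is its centre, 8 mm above what it lies on; it is the same either way round.
- saddle_a_mid (a point): bare aluminium saddle, an upside-down U straddling the link; always present. 60 mm wide across the U (its y axis), 50 mm long (its x axis), 32 mm high; 5 mm legs, 6 mm web, 50 mm clear between the legs, 150 g. Stands legs down. The point is its centre, 16 mm above the surface it stands on; z up.
- saddle_b_mid (a point): black saddle, an upside-down U straddling the link; always present. 60 mm wide across the U (its y axis), 50 mm long (its x axis), 32 mm high; 5 mm legs, 6 mm web, 50 mm clear between the legs, 150 g. Stands legs down. The point is its centre, 16 mm above the surface it stands on; z up.
- saddle_c_mid (a point): orange saddle, an upside-down U straddling the link; not always present. 60 mm wide across the U (its y axis), 50 mm long (its x axis), 32 mm high; 5 mm legs, 6 mm web, 50 mm clear between the legs, 150 g. Stands legs down. The point is its centre, 16 mm above the surface it stands on; z up.
- flange_mid (a point): steel flange, not always present; at the start stands on top of the aluminium saddle. A 46 x 46 mm foot 12 mm thick with a round hub on it, 30 mm diameter and 20 mm tall; 150 g. The point is its centre, 16 mm above its underside; z up, x and y along the foot's sides.
- block_mid (a point): red bearing block, not always present; at the start stands on top of the black saddle. 46 mm along x, 36 mm along y, 28 mm high; 180 g. The point is its centre, 14 mm above its underside.
- nest (a point): measuring fixture: fixed black plate 240 x 190 mm, 20 mm high, with six aluminium stops 12 mm high that form the nest, inside 188 mm along x, 46 mm along y, its sides open over the middle 104 mm so fingers on the link's web reach down to the plate. The point is the nest's centre at the seated link's mid-height, 28 mm above the bench. x runs along the nest; the link fits either way round.
- keeper (a joint): green keeper bar, swings level about its pivot. 0 = shut, square across the nest (along its y), at its stop, behind a sprung ball catch. Grows, clockwise from above, as the free end swings to the nest's +x; 1.57 = fully open, alongside the nest. Starts part-way over the nest; stays where left (friction about 1 N at the knob). Near shut it rides over the ball (about 6 N) and snaps in below 0.05.
- keeper_pivot (a point): the keeper's pivot, on the fixture plate 72 mm to the -y side of the nest's centre, half-way up the bar; axes are the fixture's. The bar is 20 mm wide, 12 mm thick, its underside 40 mm and its top 52 mm above the bench.
- keeper_knob (a point): centre of the red upright knob on the free end of the keeper bar, 138 mm from the pivot: a cylinder of 22 mm diameter and 34 mm high, 52 to 86 mm above the bench. Axes turn with the bar.
- oil_can: white can, 52 mm diameter, 120 mm high, a bystander; origin under its centre
- gauge_case: dark wooden case, 70 x 120 x 35 mm, a bystander; origin under its centre
- mug: white mug, 76 mm diameter, 90 mm high, a bystander; origin under its centre
Things that resemble listed ones, but are neither listed nor needed, are in the scene too. Leave any purple look-alike of the part that bears flange_mid alone.

How it is judged:
By the outcome, as a careful person would: the job done as asked, in the order asked, and still so for the second after the job is handed in, with the robot touching nothing.
Of saddle_c, flange, block only 1 to 3 are there at a start; the rules pass over those that are not, and their reading is None.
At some moment in a run one of saddle_a, saddle_b, link may be knocked a few centimetres aside while the robot is not near it.
It also fails if it takes over 210 s, if anything falls off the work surface, if the arm or the gripper's body presses on something with over 40 N, if the wrist force passes 120 N, or if a joint passes its speed limit or range.

## Working session

There is one attempt and no reset: what is moved stays moved. The work goes in short steps, Python scripts to look and compute and a tool call to move; the robot and the scene stay as the last step left them, time stands still between calls to the robot, and variables do not carry over. Pictures are saved under pics/ and viewed, at most 14 in all, crops included, and the job is handed in when it is done.

Besides the shell and the picture viewer there is one more tool, called after "Request:" as name(argument=value, ...) on one line, values as JSON. apply_moves: Moves the arm, as the interface text tells. Its arguments: {"type":"object","properties":{"rows":{"type":"array"},"gripper":{"type":"number"}},"required":["rows"]}

```bash
ls; mkdir -p pics; cat > h.py <<'E'
import numpy as np, cv2
from bench import robot, eyes, ticket
def pts(name, depth, mask=None):
    c=eyes.get_calibration(name); K=np.array(c["camera_matrix"]);R=np.array(c["R"]);t=np.array(c["t"])
    v,u=np.mgrid[0:400,0:640]; z=depth
    X=np.stack([(u-K[0,2])/K[0,0]*z,(v-K[1,2])/K[1,1]*z,z],-1)
    W=(X-t)@R   # R^T (X-t)
    W[depth<=0]=np.nan
    return W
def save(n,p): cv2.imwrite(f"pics/{n}.png",cv2.cvtColor(p,cv2.COLOR_RGB2BGR))
E
python3 - <<'E'
from h import *
print(robot.observe())
for n in("top","side"):
    p,d=eyes.capture(n); save(n+"0",p); np.save(n+"0d.npy",d); np.save(n+"0p.npy",p)
    c=eyes.get_calibration(n); print(n,c)
    W=pts(n,d); np.save(n+"0W.npy",W)
    for q in ["link_mid","saddle_a_mid","saddle_b_mid","saddle_c_mid","flange_mid","block_mid","keeper_knob","keeper","oil_can","gauge_case","mug"]:
        for r in eyes.search_frame(q,n):
            u,v=map(int,np.round(r["at"])); 
            print(n,q,round(r["p"],2),u,v,np.round(W[min(v,399),min(u,639)]))
E
```

```text
pics
{'time_s': 0.0, 'qpos': array([ 1.20684613,  0.5371872 , -0.00446644,  1.53887599,  0.00258739,
        1.06726905, -0.07122367]), 'dq': array([ 1.55008248e-03,  6.94236750e-04, -4.80156466e-04,  5.99265021e-04,
       -6.79952660e-04, -9.40453660e-05,  6.01482350e-04]), 'joint_torque': array([ 9.89364707e-04, -5.83420265e+01,  1.04898714e+00, -2.59101355e+01,
        1.23057200e-02,  9.62183025e-03, -2.48280389e-05]), 'eef_pos': array([ 190.50896237, -620.797998  ,  230.39806316]), 'eef_rot': array([-3.13986176e+00,  1.01954194e-04,  2.97816370e-01]), 'force': array([0.64986486, 0.05537367, 0.5214472 ]), 'ft_torque': array([-0.00383552, -0.01314299,  0.01313935]), 'grasp_force': 0.0, 'grip_width': 0.9972445782044662}
top {'camera_matrix': array([[372.17101576,   0.        , 324.78367873],
       [  0.        , 372.17101576, 199.61866082],
       [  0.        ,   0.        ,   1.        ]]), 'R': array([[ 0.02181466, -0.99964992, -0.01497192],
       [-0.99271725, -0.01988385, -0.11881539],
       [ 0.11847609,  0.0174548 , -0.99280348]]), 't': array([ -6.94542073, 546.87838825,
[... 1181 characters left out ...]
8646439, -0.00113987],
       [-0.05924607,  0.69212437, -0.71934259],
       [ 0.06298645, -0.71658061, -0.69465455]]), 't': array([ 540.79490574,   86.44473489, 1003.22164581])}
side link_mid 0.71 325 149 [ 548. -264.   10.]
side link_mid 0.66 316 219 [548.  20.  19.]
side saddle_a_mid 0.63 366 147 [ 431. -277.   15.]
side saddle_b_mid 0.94 343 146 [ 497. -254.   32.]
side flange_mid 0.78 414 158 [ 296. -244.   10.]
side flange_mid 0.72 362 133 [ 445. -284.   58.]
side keeper_knob 0.82 290 203 [612.   1.  49.]
side keeper_knob 0.24 334 149 [ 522. -267.   10.]
side keeper 0.97 286 203 [621.   4.  51.]
side oil_can 0.81 228 221 [728. 111.  94.]
side gauge_case 0.8 237 174 [ 766. -107.   35.]
```

View pics/top0.png

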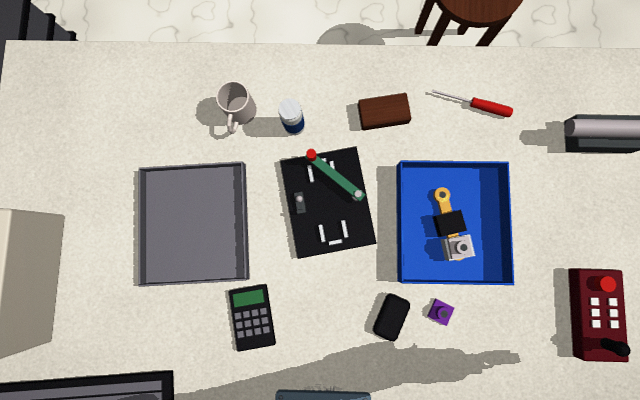

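View pics/side0.png

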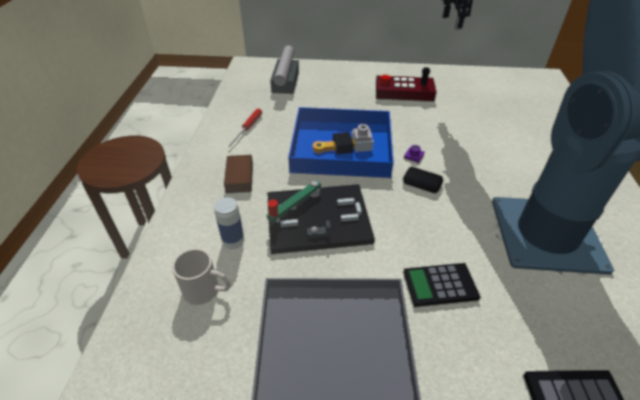

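Top view shows the blue bin on the right (455,222). In it are the link (443,195), the black saddle (449,222) and the aluminium saddle (459,247) with a steel flange on it. There is no orange saddle and no red block. The grey tray is on the left (192,223). The keeper pivot is at (358,194) and its knob at (311,155).

There are two flange candidates. The one at (459,247) is grey and sits on the aluminium saddle, so it is the one meant. The one at (440,312) is purple and on the bench, so I'll leave it alone.

```bash
cat >> h.py <<'E'
def rect(W,m,lab):
    P=W[m&np.isfinite(W[...,0])]
    if len(P)<5: print(lab,"few",len(P)); return
    P2=P[:,:2].astype(np.float32)
    (c,s,a)=cv2.minAreaRect(P2)
    print(lab,"n",len(P),"c",np.round(c,1),"size",np.round(s,1),"ang",round(a,1),"z",np.round(np.percentile(P[:,2],[5,50,95]),1),"mean",np.round(P[:,:2].mean(0),1))
def big(m):
    n,l,s,c=cv2.connectedComponentsWithStats(m.astype(np.uint8)); 
    return l==1+np.argmax(s[1:,4]) if n>1 else m
E
python3 - <<'E'
from h import *
p=np.load("top0p.npy").astype(int);W=np.load("top0W.npy")
x,y,z=W[...,0],W[...,1],W[...,2]
r,g,b=p[...,0],p[...,1],p[...,2]
v,u=np.mgrid[0:400,0:640]
fx=(u>270)&(u<385)&(v>135)&(v<265)
bn=(u>390)&(u<525)&(v>155)&(v<290)
rect(W,big(fx&(z>10)),"fixture all")
rect(W,big(fx&(z>14)&(z<26)),"plate")
rect(W,fx&(z>27)&(z<36),"stops")
for i in [0]:
    n,l,s,c=cv2.connectedComponentsWithStats((fx&(r>150)&(g>150)&(b>140)&(z>12)).astype(np.uint8))
    for k in range(1,n):
        if s[k,4]>4: rect(W,l==k,f"white{np.round(c[k])}")
rect(W,big(fx&(r>150)&(g<70)),"knob red")
rect(W,big(fx&(g>r+25)),"green")
rect(W,big(bn&(z>47)&(b>g+40)),"bin rim")
rect(W,big((u>125)&(u<255)&(v>150)&(v<290)&(z>28)&(z<45)),"tray rim")
rect(W,big(bn&(r>b+50)&(r>120)),"link brass")
nb=bn&(b<g+40)&(z>3)
rect(W,big(nb&(z>52)),"hub")
rect(W,big(nb&(z>28)&(z<47)&(r+g+b<180)),"black top")
rect(W,big(nb&(z>30)&(r+g+b>300)),"alu+flange")
for vv in range(238,262,3): print(vv,[int(a) if a==a else -1 for a in z[vv,440:480:2]])
E
python3 -c "
import cv2;i=cv2.imread('pics/top0.png');cv2.imwrite('pics/crop0.png',cv2.resize(i[140:290,270:525],None,fx=3.1,fy=3.1,interpolation=2))"
```

```text
fixture all n 7947 c [ 5.454e+02 -1.000e-01] size [240.2 190. ] ang 12.0 z [17.6 20.3 52. ] mean [ 5.433e+02 -2.000e-01]
plate n 6801 c [ 5.454e+02 -1.000e-01] size [240.2 190. ] ang 12.0 z [17.5 20.  22.5] mean [ 5.382e+02 -4.000e-01]
stops n 377 c [541.1   2.7] size [196.1 130.5] ang 33.2 z [29.7 32.2 34.6] mean [528.8  17.8]
white[324. 159.] n 9 c [644.5   7.9] size [6.4 8.6] ang 36.6 z [24.4 31.4 32.7] mean [644.5   8.8]
white[332. 164.] n 23 c [631.7  -9.7] size [17.2  7.2] ang 1.2 z [28.7 31.2 34.5] mean [632.6  -9.7]
white[310. 174.] n 45 c [606.6  40.3] size [33.6  7.4] ang 12.3 z [28.1 32.1 34.6] mean [606.4  40.3]
white[358. 193.] n 36 c [560.4 -70.8] size [13.3 14.8] ang 64.4 z [53.5 55.9 58. ] mean [560.4 -70.9]
white[300. 198.] n 17 c [548.4  63.4] size [9.7 7.1] ang 1.7 z [39.  41.1 44. ] mean [548.2  63.1]
white[344. 229.] n 58 c [481.1 -42.2] size [38.3  8.4] ang 11.6 z [28.1 31.8 33.7] mean [480.1 -42.2]
white[321. 233.] n 57 c [468.7  10.8] size [38.1  7.6] ang 11.7 z [28.9 32.1 34.9] mean [469.   10.7]
white[335. 242.] n 43 c [449.4 -21.4] size [ 7.2 29.5] ang 12.5
[... 747 characters left out ...]
05.7] size [49.9 60.4] ang 12.3 z [36.  48.8 70. ] mean [ 443.6 -302.5]
238 [2, 4, 5, 5, 35, 47, 48, 49, 48, 48, 51, 48, 48, 49, 49, 36, 5, 2, 5, 3]
241 [5, 16, 33, 39, 49, 48, 48, 48, 49, 56, 69, 67, 69, 48, 51, 39, 4, 3, 3, 6]
244 [3, 16, 30, 37, 42, 49, 50, 51, 65, 68, 70, 69, 67, 68, 68, 35, 5, 5, 2, 3]
247 [6, 9, 23, 38, 40, 48, 49, 53, 67, 68, 69, 69, 68, 73, 70, 49, 37, 1, 4, 3]
250 [5, 6, 20, 35, 37, 49, 48, 48, 60, 68, 67, 67, 70, 69, 68, 50, 36, 4, 3, 5]
253 [7, 3, 12, 29, 35, 43, 47, 49, 46, 48, 62, 70, 70, 50, 48, 46, 35, 3, 7, 2]
256 [5, 6, 10, 23, 37, 40, 50, -1, 45, 47, 50, 44, 48, 49, 51, 34, 2, 5, 5, 6]
259 [6, 4, 6, 20, 33, 34, 36, 38, 21, 19, 23, 4, 8, 6, 2, 3, 5, 7, 5, 4]
```

View pics/crop0.png

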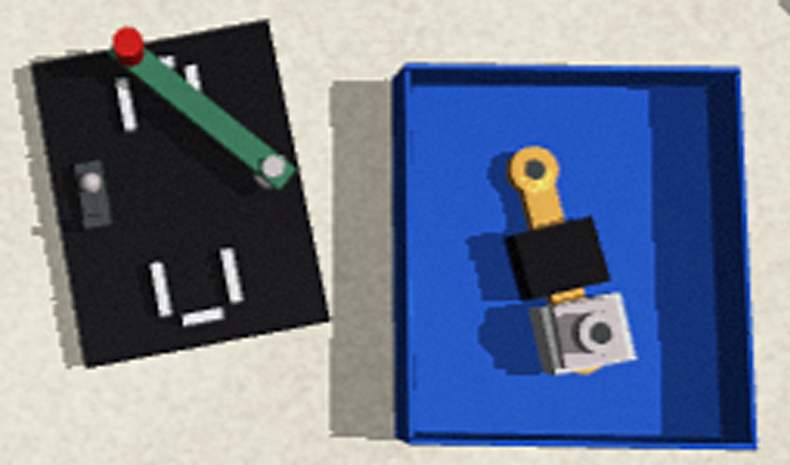

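Measurements agree with the given sizes:
- Plate yaw is 12°, with the nest at (545.4, -0.4).
- The keeper is about 0.87 rad open.
- The flange hub is at (443, -302).

Next I move over the bin for a wrist look.

Request:
apply_moves(rows=[{"linear":[3.2,4.0,0.2],"turn":-0.01},{"linear":[3.2,4.0,0.2],"turn":-0.01},{"linear":[3.2,4.0,0.2],"turn":-0.01},{"linear":[3.2,4.0,0.2],"turn":-0.01},{"linear":[3.2,4.0,0.2],"turn":-0.01},{"linear":[3.2,4.0,0.2],"turn":-0.01},{"linear":[3.2,4.0,0.2],"turn":0},{"linear":[3.0,3.8,0.2],"turn":0},{"linear":[0,0,0],"turn":0},{"linear":[0,0,0],"turn":0}], gripper=0)

```text
time_s: 2.45
eef_pos: [444.2, -304.1, 247.3]
eef_rot: [3.141, 0.001, 0.237]
force: [-0.6, -1.4, -0.5]
grip_width: 0.994
grasp_force: 0.0
```

```bash
python3 - <<'E'
from h import *
s=robot.observe();print(s["eef_pos"],s["eef_rot"],s["time_s"])
p,d=eyes.capture("wrist");save("w1",p);W=pts("wrist",d);np.save("w1W",W)
z=W[...,2];p=p.astype(int);r,g,b=p[...,0],p[...,1],p[...,2]
inb=(W[...,0]>370)&(W[...,0]<635)&(W[...,1]<-175)&(W[...,1]>-412)
nb=inb&(b<g+40)
rect(W,big(nb&(z>60)&(z<75)),"hub top")
rect(W,big(nb&(z>43)&(z<54)),"foot top")
rect(W,big(nb&(z>43)&(z<75)),"flange")
rect(W,big(nb&(z>31)&(z<42)&(r+g+b<180)),"black")
rect(W,big(nb&(z>30)&(z<75)&(r+g+b>260)),"alu all")
rect(W,big(inb&(r>b+50)&(r>120)&(z<30)),"brass")
E
```

```text
[ 444.21768798 -304.05267844  247.28479252] [3.14115870e+00 6.02959136e-04 2.37408212e-01] 2.45
hub top n 723 c [ 441.4 -303.8] size [29.  29.2] ang 74.4 z [67.  70.  71.3] mean [ 442.3 -303.6]
foot top n 1184 c [ 441.  -303.9] size [46.7 46.1] ang 10.6 z [48.4 49.9 51.2] mean [ 444.9 -303. ]
flange n 1939 c [ 441.  -303.9] size [46.7 46.1] ang 10.6 z [48.8 50.6 70.9] mean [ 444.  -303.2]
black n 2867 c [ 496.3 -288.1] size [49.9 59.1] ang 14.8 z [36.6 37.9 39.1] mean [ 496.8 -288.2]
alu all n 2430 c [ 441.2 -306.1] size [49.8 59.8] ang 12.3 z [37.  49.9 70.6] mean [ 445.2 -305.1]
brass n 1498 c [ 551.3 -277. ] size [60.8 35. ] ang 13.6 z [20.5 21.8 23.1] mean [ 551.8 -276.8]
```

View pics/w1.png

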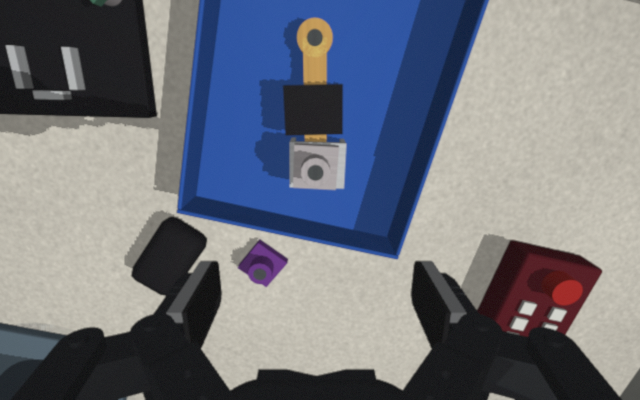

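The wrist view shows the grey flange hub at (316,170) on the aluminium saddle. The purple look-alike is outside the bin at (263,262). I'll grip the flange by its foot.

Request:
apply_moves(rows=[{"linear":[-0.2,0.05,-4.0],"turn":-0.05},{"linear":[0,0,-5.0],"turn":0},{"linear":[0,0,-5.0],"turn":0},{"linear":[0,0,-4.0],"turn":0},{"linear":[0,0,-2.0],"turn":0},{"linear":[0,0,-1.0],"turn":0},{"linear":[0,0,0],"turn":0},{"linear":[0,0,0],"turn":0},{"linear":[0,0,0],"turn":0}])

```text
time_s: 3.62
eef_pos: [443.3, -303.4, 38.2]
eef_rot: [3.14, -0.001, 0.188]
force: [-0.2, 0.9, -0.7]
grip_width: 1.006
grasp_force: 0.0
```

Request:
apply_moves(rows=[{"linear":[0,0,0],"turn":0},{"linear":[0,0,0],"turn":0},{"linear":[0,0,0],"turn":0},{"linear":[0,0,0],"turn":0},{"linear":[0,0,0],"turn":0},{"linear":[0,0,0],"turn":0}], gripper=1)

```text
time_s: 4.38
eef_pos: [442.9, -302.9, 37.9]
eef_rot: [3.141, -0.0, 0.188]
force: [-2.4, -0.1, 6.7]
grip_width: 0.519
grasp_force: 61.0
```

Request:
apply_moves(rows=[{"linear":[0,0,1.0],"turn":0},{"linear":[0,0,3.0],"turn":0},{"linear":[0,0,4.0],"turn":0},{"linear":[0,0,3.0],"turn":0},{"linear":[0.8,5.0,0.5],"turn":0},{"linear":[0.8,5.0,0],"turn":0},{"linear":[0.8,5.0,0],"turn":0},{"linear":[0.8,5.0,0],"turn":0},{"linear":[0.8,5.0,0],"turn":0},{"linear":[0.8,5.0,0],"turn":0}])

```text
time_s: 5.62
eef_pos: [490.7, -1.4, 152.8]
eef_rot: [3.141, -0.0, 0.188]
force: [1.0, -0.3, -1.2]
grip_width: 0.517
grasp_force: 62.0
```

Request:
apply_moves(rows=[{"linear":[-1.3,5.0,0],"turn":-0.05},{"linear":[-1.3,5.0,0],"turn":-0.05},{"linear":[-1.3,5.0,0],"turn":0},{"linear":[-1.3,5.0,0],"turn":0},{"linear":[-1.3,5.0,0],"turn":0},{"linear":[-1.3,5.0,0],"turn":0},{"linear":[0,2.0,0],"turn":0},{"linear":[0,0,0],"turn":0},{"linear":[0,0,0],"turn":0}])

```text
time_s: 6.75
eef_pos: [413.3, 315.0, 152.1]
eef_rot: [3.14, 0.0, 0.086]
force: [1.0, -0.1, -0.8]
grip_width: 0.52
grasp_force: 62.0
```

Request:
apply_moves(rows=[{"linear":[0,0,-4.5],"turn":0},{"linear":[0,0,-4.5],"turn":0},{"linear":[0,0,-3.0],"turn":0},{"linear":[0,0,-1.5],"turn":0},{"linear":[0,0,-0.5],"turn":0},{"linear":[0,0,-0.3],"turn":0},{"linear":[0,0,0],"turn":0}])

```text
time_s: 7.62
eef_pos: [413.3, 317.4, 10.0]
eef_rot: [-3.141, -0.001, 0.088]
force: [0.2, -0.2, -1.8]
grip_width: 0.519
grasp_force: 61.9
```

Request:
apply_moves(rows=[{"linear":[0,0,-0.2],"turn":0},{"linear":[0,0,-0.15],"turn":0},{"linear":[0,0,0],"turn":0}])

```text
time_s: 8.0
eef_pos: [412.9, 317.3, 6.0]
eef_rot: [-3.141, -0.0, 0.088]
force: [-0.4, 0.2, 0.9]
grip_width: 0.519
grasp_force: 62.1
```

Request:
apply_moves(rows=[{"linear":[0,0,0],"turn":0},{"linear":[0,0,0],"turn":0},{"linear":[0,0,0],"turn":0},{"linear":[0,0,3.0],"turn":0},{"linear":[0,0,5.0],"turn":0},{"linear":[0,0,5.0],"turn":0},{"linear":[1.3,-5.0,1.5],"turn":0},{"linear":[1.3,-5.0,0],"turn":0},{"linear":[1.3,-5.0,0],"turn":0},{"linear":[1.3,-5.0,0],"turn":0},{"linear":[1.3,-5.0,0],"turn":0},{"linear":[1.3,-5.0,0],"turn":0}], gripper=0)

```text
time_s: 9.5
eef_pos: [491.0, 15.5, 151.0]
eef_rot: [3.142, -0.0, 0.088]
force: [0.1, -0.4, 1.5]
grip_width: 0.998
grasp_force: 0.0
```

Request:
apply_moves(rows=[{"linear":[-0.7,-4.6,0.5],"turn":0.06},{"linear":[-0.7,-4.6,0.5],"turn":0.06},{"linear":[-0.7,-4.6,0.5],"turn":0},{"linear":[-0.7,-4.6,0.5],"turn":0},{"linear":[-0.7,-4.6,0.5],"turn":0},{"linear":[-0.7,-4.6,0.5],"turn":0},{"linear":[-0.7,-4.6,0],"turn":0},{"linear":[0,0,0],"turn":0},{"linear":[0,0,0],"turn":0}])

```text
time_s: 10.62
eef_pos: [441.7, -304.1, 180.6]
eef_rot: [-3.141, 0.0, 0.208]
force: [-1.1, 1.2, 0.8]
grip_width: 0.996
grasp_force: 0.0
```

```bash
cat > lookbin.py <<'E'
from h import *
import sys
s=robot.observe();print(s["eef_pos"],s["eef_rot"],s["time_s"])
p,d=eyes.capture("wrist");save(sys.argv[1],p);W=pts("wrist",d)
z=W[...,2];p=p.astype(int);r,g,b=p[...,0],p[...,1],p[...,2]
inb=(W[...,0]>372)&(W[...,0]<632)&(W[...,1]<-178)&(W[...,1]>-409)
nb=inb&(b<g+40)
rect(W,big(nb&(z>31)&(z<44)&(r+g+b<180)),"black")
rect(W,big(nb&(z>31)&(z<44)&(r+g+b>260)),"alu")
rect(W,big(inb&(r>b+50)&(r>120)&(z<30)),"brass")
rect(W,big(inb&(z>12)&(z<30)&(b<g+40)),"brass by z")
E
python3 lookbin.py w2
```

```text
[ 441.72972302 -304.07867046  180.57058001] [-3.14070171e+00  8.73444127e-05  2.08033478e-01] 10.625
black n 4290 c [ 497. -287.] size [49.7 59.4] ang 14.9 z [36.8 38.  39.2] mean [ 497.8 -286.7]
alu n 3763 c [ 441.6 -304.9] size [50.7 60.2] ang 12.5 z [36.8 38.  39.2] mean [ 442.9 -304.5]
brass n 2340 c [ 551.5 -274.7] size [61.  35.1] ang 13.3 z [20.7 22.  23.2] mean [ 552.7 -274.9]
brass by z n 2708 c [ 551.5 -274.4] size [61.2 35.1] ang 12.0 z [20.7 22.  23.3] mean [ 554.2 -274.5]
```

Request:
apply_moves(rows=[{"linear":[0,-0.05,-5.0],"turn":0.009},{"linear":[0,0,-5.0],"turn":0},{"linear":[0,0,-4.0],"turn":0},{"linear":[0,0,-2.0],"turn":0},{"linear":[0,0,-1.1],"turn":0},{"linear":[0,0,0],"turn":0},{"linear":[0,0,0],"turn":0}])

```text
time_s: 11.55
eef_pos: [442.5, -305.5, 10.8]
eef_rot: [3.141, -0.001, 0.217]
force: [0.7, -0.0, 0.3]
grip_width: 0.997
grasp_force: 0.0
```

Request:
apply_moves(rows=[{"linear":[0,0,0],"turn":0},{"linear":[0,0,0],"turn":0},{"linear":[0,0,0],"turn":0},{"linear":[0,0,0],"turn":0},{"linear":[0,0,0],"turn":0}], gripper=1)

```text
time_s: 12.18
eef_pos: [442.3, -305.8, 10.9]
eef_rot: [3.141, -0.001, 0.217]
force: [-1.0, 1.0, 6.6]
grip_width: 0.692
grasp_force: 64.3
```

Request:
apply_moves(rows=[{"linear":[0,0,1.5],"turn":0},{"linear":[0,0,4.0],"turn":0},{"linear":[0,0,5.0],"turn":0},{"linear":[0,0,3.5],"turn":0},{"linear":[0.75,5.0,0],"turn":0},{"linear":[0.75,5.0,0],"turn":0},{"linear":[0.75,5.0,0],"turn":0},{"linear":[0.75,5.0,0],"turn":0},{"linear":[0.75,5.0,0],"turn":0},{"linear":[0.75,5.0,0],"turn":0}])

```text
time_s: 13.42
eef_pos: [486.8, -4.0, 150.7]
eef_rot: [3.141, -0.001, 0.217]
force: [0.8, -0.6, -3.0]
grip_width: 0.692
grasp_force: 65.3
```

Request:
apply_moves(rows=[{"linear":[0,5.0,0],"turn":-0.07},{"linear":[0,5.0,0],"turn":-0.065},{"linear":[0,5.0,0],"turn":0},{"linear":[0,5.0,0],"turn":0},{"linear":[0,5.0,0],"turn":0},{"linear":[0,5.0,0],"turn":0},{"linear":[0,2.3,0],"turn":0},{"linear":[0,0,-4.5],"turn":0},{"linear":[0,0,-4.5],"turn":0},{"linear":[0,0,-3.0],"turn":0},{"linear":[0,0,-1.2],"turn":0},{"linear":[0,0,0],"turn":0}])

```text
time_s: 14.92
eef_pos: [486.8, 317.0, 17.9]
eef_rot: [3.141, 0.0, 0.081]
force: [-0.2, -0.3, -1.3]
grip_width: 0.689
grasp_force: 65.2
```

Request:
apply_moves(rows=[{"linear":[0,0,-0.4],"turn":0},{"linear":[0,0,-0.2],"turn":0},{"linear":[0,0,-0.1],"turn":0},{"linear":[0,0,0],"turn":0}])

```text
time_s: 15.42
eef_pos: [486.8, 317.7, 11.0]
eef_rot: [-3.141, -0.0, 0.082]
force: [0.9, -0.4, -2.4]
grip_width: 0.69
grasp_force: 65.2
```

Request:
apply_moves(rows=[{"linear":[0,0,0],"turn":0},{"linear":[0,0,0],"turn":0},{"linear":[0,0,0],"turn":0},{"linear":[0,0,3.0],"turn":0},{"linear":[0,0,5.0],"turn":0},{"linear":[0,0,5.0],"turn":0},{"linear":[0,-5.0,1.5],"turn":0},{"linear":[0,-5.0,0],"turn":0},{"linear":[0,-5.0,0],"turn":0},{"linear":[0,-5.0,0],"turn":0},{"linear":[0,-5.0,0],"turn":0},{"linear":[0,-5.0,0],"turn":0}], gripper=0)

```text
time_s: 16.92
eef_pos: [486.7, 16.0, 156.0]
eef_rot: [3.142, -0.001, 0.082]
force: [0.7, -0.7, 0.9]
grip_width: 1.0
grasp_force: 0.0
```

Request:
apply_moves(rows=[{"linear":[0,-5.0,0.5],"turn":0.08},{"linear":[0,-5.0,0.5],"turn":0.08},{"linear":[0,-5.0,0.5],"turn":0},{"linear":[0,-5.0,0.5],"turn":0},{"linear":[0,-5.0,0.5],"turn":0},{"linear":[0,-5.0,0.5],"turn":0},{"linear":[0,0,0],"turn":0},{"linear":[0,0,0],"turn":0}])

```text
time_s: 17.92
eef_pos: [486.7, -281.7, 185.6]
eef_rot: [-3.141, 0.0, 0.242]
force: [0.3, 0.8, 0.2]
grip_width: 1.001
grasp_force: 0.0
```

```bash
python3 lookbin.py w3
```

```text
[ 486.66106297 -281.68790251  185.61903662] [-3.14078700e+00  2.76965973e-05  2.41914588e-01] 17.925
black n 3563 c [ 497.6 -286.8] size [49.7 58.9] ang 15.0 z [36.8 38.  39.1] mean [ 498.6 -286.6]
alu few 3
brass n 1833 c [ 429.5 -312.8] size [84.  35.1] ang 15.1 z [21.  22.1 23.3] mean [ 431.4 -312.9]
brass by z n 2019 c [ 429.5 -313.2] size [83.9 35.1] ang 14.1 z [20.9 22.1 23.3] mean [ 429.2 -313.3]
```

Black saddle at (497.6, -286.8), yaw 0.26.

Request:
apply_moves(rows=[{"linear":[1.1,-0.5,-5.0],"turn":0.02},{"linear":[0,0,-5.0],"turn":0},{"linear":[0,0,-4.0],"turn":0},{"linear":[0,0,-2.0],"turn":0},{"linear":[0,0,-1.5],"turn":0},{"linear":[0,0,0],"turn":0},{"linear":[0,0,0],"turn":0}])

```text
time_s: 18.85
eef_pos: [498.7, -287.8, 12.0]
eef_rot: [3.14, -0.002, 0.262]
force: [0.1, -0.8, -0.2]
grip_width: 1.001
grasp_force: 0.0
```

Request:
apply_moves(rows=[{"linear":[0,0,0],"turn":0},{"linear":[0,0,0],"turn":0},{"linear":[0,0,0],"turn":0},{"linear":[0,0,0],"turn":0},{"linear":[0,0,0],"turn":0}], gripper=1)

```text
time_s: 19.48
eef_pos: [498.4, -287.8, 12.0]
eef_rot: [3.14, -0.001, 0.262]
force: [-2.1, 0.1, 6.3]
grip_width: 0.69
grasp_force: 64.5
```

Request:
apply_moves(rows=[{"linear":[0,0,1.5],"turn":0},{"linear":[0,0,4.0],"turn":0},{"linear":[0,0,5.0],"turn":0},{"linear":[0,0,3.5],"turn":0},{"linear":[0,5.0,0],"turn":0},{"linear":[0,5.0,0],"turn":0},{"linear":[0,5.0,0],"turn":0},{"linear":[0,5.0,0],"turn":0},{"linear":[0,5.0,0],"turn":0},{"linear":[0,4.0,0],"turn":0}])

```text
time_s: 20.72
eef_pos: [497.5, 4.8, 151.7]
eef_rot: [3.142, -0.001, 0.263]
force: [1.2, -0.5, -2.0]
grip_width: 0.689
grasp_force: 65.2
```

Request:
apply_moves(rows=[{"linear":[1.1,5.0,0],"turn":-0.09},{"linear":[1.1,5.0,0],"turn":-0.09},{"linear":[1.1,5.0,0],"turn":0},{"linear":[1.1,5.0,0],"turn":0},{"linear":[1.1,5.0,0],"turn":0},{"linear":[1.0,5.0,0],"turn":0},{"linear":[0,1.9,0],"turn":0},{"linear":[0,0,-4.5],"turn":0},{"linear":[0,0,-4.5],"turn":0},{"linear":[0,0,-3.0],"turn":0},{"linear":[0,0,-1.2],"turn":0},{"linear":[0,0,0],"turn":0}])

```text
time_s: 22.22
eef_pos: [562.7, 321.0, 19.0]
eef_rot: [3.141, 0.0, 0.081]
force: [-0.3, 0.1, -1.0]
grip_width: 0.687
grasp_force: 65.2
```

Request:
apply_moves(rows=[{"linear":[0,0,-0.4],"turn":0},{"linear":[0,0,-0.2],"turn":0},{"linear":[0,0,0],"turn":0}])

```text
time_s: 22.6
eef_pos: [562.9, 321.7, 13.2]
eef_rot: [-3.141, -0.0, 0.082]
force: [0.4, 0.4, -2.1]
grip_width: 0.69
grasp_force: 65.2
```

Request:
apply_moves(rows=[{"linear":[0,0,0],"turn":0},{"linear":[0,0,0],"turn":0},{"linear":[0,0,0],"turn":0},{"linear":[0,0,3.0],"turn":0},{"linear":[0,0,5.0],"turn":0},{"linear":[0,0,5.0],"turn":0},{"linear":[0,0,1.5],"turn":0}], gripper=0)

```text
time_s: 23.48
eef_pos: [564.5, 322.8, 161.6]
eef_rot: [-3.139, -0.005, 0.082]
force: [-0.0, 0.5, -0.6]
grip_width: 1.005
grasp_force: 0.0
```

Request:
apply_moves(rows=[{"linear":[1.3,-4.75,0],"turn":0},{"linear":[1.3,-4.75,0],"turn":0},{"linear":[1.3,-4.75,0],"turn":0},{"linear":[1.3,-4.75,0],"turn":0},{"linear":[1.3,-4.75,0],"turn":0},{"linear":[1.5,-4.8,0],"turn":0},{"linear":[0,0,0],"turn":0},{"linear":[0,0,-4.0],"turn":0},{"linear":[0,0,-4.0],"turn":0},{"linear":[0,0,-2.0],"turn":0},{"linear":[0,0,-0.6],"turn":0},{"linear":[0,0,0],"turn":0}])

```text
time_s: 24.98
eef_pos: [643.3, 36.5, 52.4]
eef_rot: [-3.141, -0.001, 0.082]
force: [0.4, -0.9, 0.2]
grip_width: 0.999
grasp_force: 0.0
```

Request:
apply_moves(rows=[{"linear":[0,0,0],"turn":0},{"linear":[0,0,0],"turn":0},{"linear":[0,0,0],"turn":0},{"linear":[0,0,0],"turn":0},{"linear":[0,0,0],"turn":0},{"linear":[0,0,0],"turn":0}], gripper=1)

```text
time_s: 25.72
eef_pos: [643.5, 36.8, 52.4]
eef_rot: [-3.141, -0.002, 0.082]
force: [1.6, 3.2, 4.7]
grip_width: 0.241
grasp_force: 58.6
```

Request:
apply_moves(rows=[{"linear":[0.92,-0.78,0],"turn":-0.087},{"linear":[0.84,-0.86,0],"turn":-0.087},{"linear":[0.77,-0.93,0],"turn":-0.087},{"linear":[0.68,-0.99,0],"turn":-0.087},{"linear":[0.59,-1.05,0],"turn":-0.087},{"linear":[0.5,-1.1,0],"turn":-0.087},{"linear":[0.4,-1.14,0],"turn":-0.087},{"linear":[0.25,-0.93,0],"turn":-0.07},{"linear":[0,0,0],"turn":0},{"linear":[0,0,0],"turn":0}])

```text
time_s: 26.98
eef_pos: [692.3, -40.1, 52.4]
eef_rot: [-3.14, 0.001, -0.597]
force: [-1.2, 4.4, 7.0]
grip_width: 0.236
grasp_force: 59.3
```

Request:
apply_moves(rows=[{"linear":[0,0,0],"turn":0},{"linear":[0,0,0],"turn":0},{"linear":[0,0,0],"turn":0},{"linear":[0,0,2.0],"turn":0},{"linear":[0,0,4.0],"turn":0},{"linear":[0,0,5.0],"turn":0},{"linear":[-3.0,-3.5,1.0],"turn":0.15},{"linear":[-3.0,-3.5,0],"turn":0.15},{"linear":[-3.0,-3.5,0],"turn":0.15},{"linear":[-3.0,-3.5,0],"turn":0.15},{"linear":[-3.0,-3.5,0],"turn":0.1},{"linear":[-3.0,-3.5,0],"turn":0.1}], gripper=0)

```text
time_s: 28.48
eef_pos: [511.5, -253.3, 173.4]
eef_rot: [3.14, -0.001, 0.206]
force: [0.3, -0.5, 0.1]
grip_width: 1.0
grasp_force: 0.0
```

Request:
apply_moves(rows=[{"linear":[-0.5,-2.0,0.5],"turn":0.05},{"linear":[0,0,0.5],"turn":0},{"linear":[0,0,0],"turn":0},{"linear":[0,0,0],"turn":0}])

```text
time_s: 28.98
eef_pos: [508.0, -270.0, 182.0]
eef_rot: [-3.141, -0.001, 0.255]
force: [0.8, -0.6, 0.4]
grip_width: 1.0
grasp_force: 0.0
```

```bash
python3 lookbin.py w4; python3 - <<'E'
from h import *
p,d=eyes.capture("top");save("top1",p);W=pts("top",d);x,y,z=W[...,0],W[...,1],W[...,2]
p=p.astype(int);r,g,b=p[...,0],p[...,1],p[...,2]
rect(W,big((r>130)&(g<70)&(y>-150)&(y<150)&(x>500)&(z>60)),"knob")
E
```

```text
[ 508.03196321 -270.04309581  181.978712  ] [-3.14123681e+00 -5.07001995e-04  2.54712905e-01] 28.975
black few 0
alu few 0
brass n 4171 c [ 470.4 -303.8] size [181.8  34.8] ang 14.2 z [20.7 21.9 23. ] mean [ 480.6 -301.3]
brass by z n 4650 c [ 473.5 -303.1] size [176.   34.8] ang 14.2 z [20.6 21.9 23.1] mean [ 481.2 -300.9]
knob n 69 c [694.  -42.3] size [19.4 19.9] ang 52.4 z [83.3 85.4 87.7] mean [694.4 -42.2]
```

View pics/top1.png

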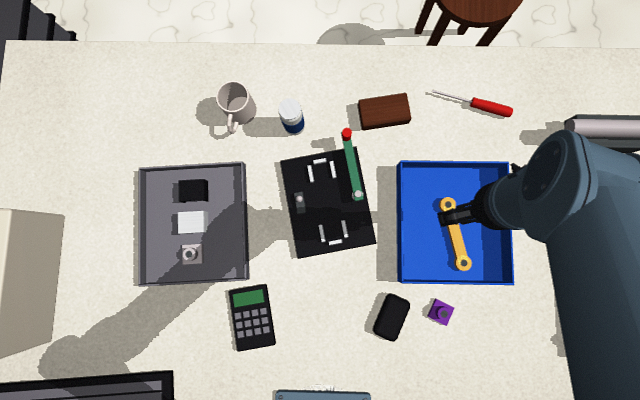

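View pics/w4.png

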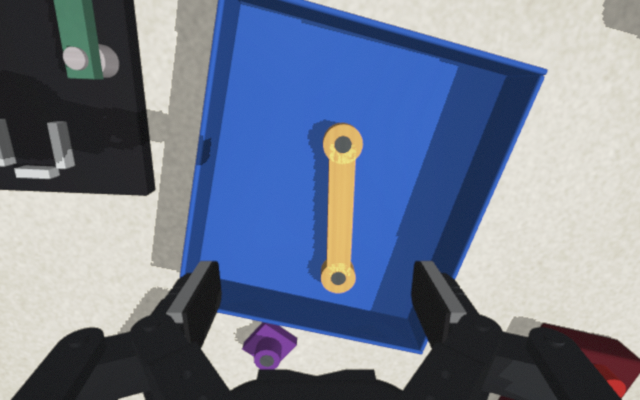

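The top view shows the keeper open with its knob at (347,134). The three parts are in the tray at (190,190), (191,222) and (190,254). The link has been knocked about 20 mm and is now centred at (473.5, -303), yaw 0.248; its eyes are at (343,144) and (338,278) in the wrist view.

Request:
apply_moves(rows=[{"linear":[-3.45,-3.3,0],"turn":-0.007},{"linear":[0,0,-5.0],"turn":0},{"linear":[0,0,-5.0],"turn":0},{"linear":[0,0,-4.0],"turn":0},{"linear":[0,0,-2.0],"turn":0},{"linear":[0,0,-1.2],"turn":0},{"linear":[0,0,0],"turn":0},{"linear":[0,0,0],"turn":0}])

```text
time_s: 30.08
eef_pos: [473.7, -305.2, 11.0]
eef_rot: [3.14, -0.001, 0.246]
force: [0.8, -0.8, -1.0]
grip_width: 1.0
grasp_force: 0.0
```

Request:
apply_moves(rows=[{"linear":[0,0,0],"turn":0},{"linear":[0,0,0],"turn":0},{"linear":[0,0,0],"turn":0},{"linear":[0,0,0],"turn":0},{"linear":[0,0,0],"turn":0},{"linear":[0,0,0],"turn":0}], gripper=1)

```text
time_s: 30.82
eef_pos: [472.9, -304.8, 10.3]
eef_rot: [3.141, -0.0, 0.246]
force: [-1.9, 0.7, 5.0]
grip_width: 0.261
grasp_force: 59.8
```

Request:
apply_moves(rows=[{"linear":[0,0,1.0],"turn":0},{"linear":[0,0,3.0],"turn":0},{"linear":[0,0,4.0],"turn":0},{"linear":[0,0,4.0],"turn":0},{"linear":[0,0,2.0],"turn":0},{"linear":[0,0,0],"turn":0},{"linear":[0,0,0],"turn":0}])

```text
time_s: 31.7
eef_pos: [471.8, -304.2, 148.7]
eef_rot: [-3.14, 0.002, 0.246]
force: [-0.8, 0.3, -3.7]
grip_width: 0.259
grasp_force: 59.5
```

```bash
python3 - <<'E'
from h import *
s=robot.observe();T=s["eef_pos"];print(T,s["eef_rot"])
p,d=eyes.capture("wrist");save("w5",p);W=pts("wrist",d);x,y,z=W[...,0],W[...,1],W[...,2]
p=p.astype(int);r,g,b=p[...,0],p[...,1],p[...,2]
m=(z>T[2]-25)&(z<T[2]+25)&(r>b+50)&(r>110)&(np.hypot(x-T[0],y-T[1])<130)
rect(W,big(m),"link held"); rect(W,m,"link held all")
E
```

```text
[ 471.78489684 -304.19019813  148.66715686] [-3.14014252e+00  1.59047723e-03  2.45829330e-01]
link held n 17291 c [ 483.5 -300.8] size [153.9  35.5] ang 14.0 z [159.  160.1 161.1] mean [ 497.4 -297.6]
link held all n 17291 c [ 483.5 -300.8] size [153.9  35.5] ang 14.0 z [159.  160.1 161.1] mean [ 497.4 -297.6]
```

The link is held centred (about 1 mm off), with its underside 5 mm below the TCP. Next I carry it over the nest.

Request:
apply_moves(rows=[{"linear":[1.2,4.9,0],"turn":-0.018},{"linear":[1.2,5.1,0],"turn":-0.017},{"linear":[1.2,5.1,0],"turn":0},{"linear":[1.2,5.1,0],"turn":0},{"linear":[1.2,5.1,0],"turn":0},{"linear":[1.2,5.0,0],"turn":0},{"linear":[0,0,0],"turn":0},{"linear":[0,0,-4.5],"turn":0},{"linear":[0,0,-2.5],"turn":0},{"linear":[0,0,0],"turn":0},{"linear":[0,0,0],"turn":0}])

```text
time_s: 33.12
eef_pos: [545.1, -2.1, 80.2]
eef_rot: [3.141, -0.0, 0.21]
force: [0.1, 0.3, -2.5]
grip_width: 0.258
grasp_force: 59.7
```

```bash
python3 - <<'E'
from h import *
s=robot.observe();T=s["eef_pos"];print(T,s["eef_rot"])
p,d=eyes.capture("wrist");save("w6",p);W=pts("wrist",d);x,y,z=W[...,0],W[...,1],W[...,2]
p=p.astype(int);r,g,b=p[...,0],p[...,1],p[...,2]
m=(z>T[2]-25)&(z<T[2]+25)&(r>b+50)&(r>110)&(np.hypot(x-T[0],y-T[1])<130)
rect(W,big(m),"link held")
m=(z>27)&(z<36)&(r>110)&(abs(r-b)<40)&(np.hypot(x-545,y)<130)
n,l,st,c=cv2.connectedComponentsWithStats(m.astype(np.uint8))
for k in range(1,n):
    if st[k,4]>30: rect(W,l==k,f"stop{np.round(c[k])}")
E
```

```text
[545.06562012  -2.08344038  80.22418814] [ 3.14144034e+00 -3.47167505e-04  2.10251587e-01]
link held n 17476 c [557.6   1.1] size [153.2  35.9] ang 11.9 z [91.5 92.5 93.5] mean [571.7   3.8]
stop[311.  52.] n 960 c [639.4  21. ] size [ 8.  29.7] ang 12.3 z [32.4 33.5 34.6] mean [639.4  21. ]
stop[263. 101.] n 1104 c [608.4  41.7] size [39.7  8.2] ang 12.5 z [32.  33.5 34.6] mean [609.3  41.7]
stop[362.  97.] n 706 c [619.7 -11.1] size [39.6  8.2] ang 12.2 z [32.4 33.5 34.6] mean [623.  -11.4]
```

View pics/w6.png

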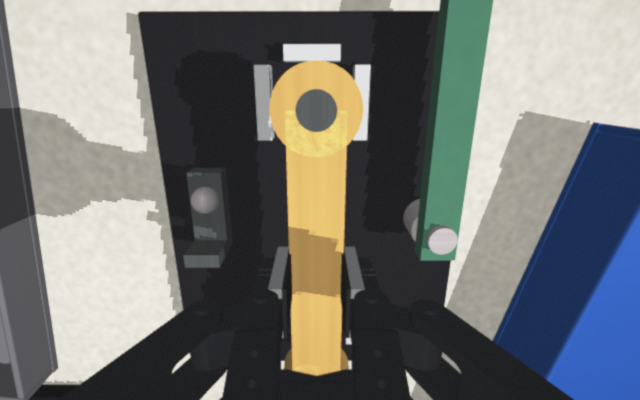

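The wrist view shows the link eye (316,110) over the far stops (262,100), (362,100) and (312,52). The link needs a shift of about (-2, +1.7) mm. I shift it and lower.

Request:
apply_moves(rows=[{"linear":[-0.2,0.18,0],"turn":0},{"linear":[0,0,-2.0],"turn":0},{"linear":[0,0,-1.5],"turn":0},{"linear":[0,0,-0.8],"turn":0},{"linear":[0,0,-0.5],"turn":0},{"linear":[0,0,-0.3],"turn":0},{"linear":[0,0,0],"turn":0},{"linear":[0,0,0],"turn":0}])

```text
time_s: 34.17
eef_pos: [543.0, 0.1, 29.1]
eef_rot: [3.141, -0.0, 0.211]
force: [0.2, 0.0, -3.4]
grip_width: 0.26
grasp_force: 59.7
```

Request:
apply_moves(rows=[{"linear":[0,0,-0.2],"turn":0},{"linear":[0,0,-0.15],"turn":0},{"linear":[0,0,0],"turn":0},{"linear":[0,0,0],"turn":0}])

```text
time_s: 34.67
eef_pos: [542.8, 0.1, 25.3]
eef_rot: [3.142, -0.0, 0.211]
force: [-0.4, 0.4, -3.9]
grip_width: 0.261
grasp_force: 59.8
```

Request:
apply_moves(rows=[{"linear":[0,0,0],"turn":0},{"linear":[0,0,0],"turn":0},{"linear":[0,0,0],"turn":0},{"linear":[0,0,3.0],"turn":0},{"linear":[0,0,5.0],"turn":0},{"linear":[0,0,5.0],"turn":0},{"linear":[0,0,0],"turn":0},{"linear":[0,0,0],"turn":0}], gripper=0)

```text
time_s: 35.67
eef_pos: [542.3, -0.0, 155.0]
eef_rot: [3.142, 0.0, 0.211]
force: [-0.3, 0.4, -0.8]
grip_width: 0.996
grasp_force: 0.0
```

```bash
python3 - <<'E'
from h import *
s=robot.observe();T=s["eef_pos"];print(T,s["eef_rot"])
p,d=eyes.capture("wrist");save("w7",p);W=pts("wrist",d);x,y,z=W[...,0],W[...,1],W[...,2]
p=p.astype(int);r,g,b=p[...,0],p[...,1],p[...,2]
m=(z>22)&(z<60)&(r>b+50)&(r>110)&(np.hypot(x-T[0],y-T[1])<130)
rect(W,big(m),"link"); rect(W,big(m&(x>580)),"far"); rect(W,big(m&(x<540)),"near")
E
```

```text
[ 5.42339003e+02 -2.69197893e-02  1.54994566e+02] [3.14150824e+00 4.07758234e-04 2.10759605e-01]
link n 6215 c [539.4  -1.2] size [183.4  37.2] ang 12.3 z [35.1 36.3 37.4] mean [551.3   2.4]
far n 2178 c [604.8  14.6] size [37.4 49.5] ang 90.0 z [35.  36.2 37.3] mean [604.9  13.9]
near n 2544 c [495.9  -7.5] size [95.8 35.7] ang 17.7 z [35.2 36.5 37.5] mean [500.2  -8.5]
```

View pics/w7.png

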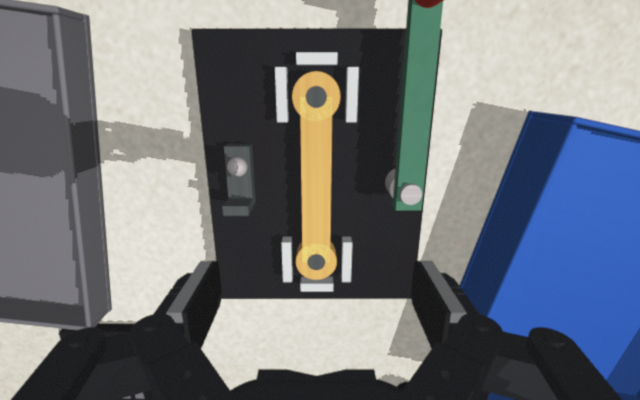

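The link is flat inside all six stops, with its eyes at (316,97) and (316,262). Next I close the keeper.

Request:
apply_moves(rows=[{"linear":[3.8,-1.05,0],"turn":-0.15},{"linear":[3.8,-1.05,0],"turn":-0.15},{"linear":[3.8,-1.05,0],"turn":-0.1},{"linear":[3.8,-1.05,0],"turn":0},{"linear":[0,0,0],"turn":0},{"linear":[0,0,-4.5],"turn":0},{"linear":[0,0,-4.0],"turn":0},{"linear":[0,0,-1.2],"turn":0},{"linear":[0,0,-0.5],"turn":0},{"linear":[0,0,0],"turn":0}])

```text
time_s: 36.98
eef_pos: [695.4, -41.8, 54.4]
eef_rot: [-3.141, -0.001, -0.189]
force: [0.3, -0.3, 0.4]
grip_width: 1.0
grasp_force: 0.0
```

Request:
apply_moves(rows=[{"linear":[0,0,0],"turn":0},{"linear":[0,0,0],"turn":0},{"linear":[0,0,0],"turn":0},{"linear":[0,0,0],"turn":0},{"linear":[0,0,0],"turn":0},{"linear":[0,0,0],"turn":0}], gripper=1)

```text
time_s: 37.72
eef_pos: [695.0, -41.5, 53.7]
eef_rot: [-3.141, -0.0, -0.189]
force: [-1.7, 2.2, 4.9]
grip_width: 0.243
grasp_force: 58.5
```

```bash
python3 - <<'E'
from h import *
print(robot.observe()["qpos"].round(2))
a=np.radians(np.linspace(13,102,19)); P=138*np.c_[np.cos(a),np.sin(a)]
print(np.diff(P,axis=0).round(1)/10, np.radians(89/18))
E
```

```text
[ 0.04  0.82 -0.07  1.5   0.07  0.83 -1.82]
[[-0.32  1.15]
 [-0.42  1.12]
 [-0.51  1.08]
 [-0.6   1.03]
 [-0.69  0.97]
 [-0.77  0.91]
 [-0.84  0.84]
 [-0.91  0.76]
 [-0.98  0.68]
 [-1.03  0.6 ]
 [-1.08  0.5 ]
 [-1.12  0.41]
 [-1.15  0.31]
 [-1.17  0.21]
 [-1.19  0.11]
 [-1.19  0.01]
 [-1.19 -0.1 ]
 [-1.17 -0.2 ]] 0.08629683523749741
```

Request:
apply_moves(rows=[{"linear":[-0.32,1.15,0],"turn":0.086},{"linear":[-0.42,1.12,0],"turn":0.086},{"linear":[-0.51,1.08,0],"turn":0.086},{"linear":[-0.6,1.03,0],"turn":0.086},{"linear":[-0.69,0.97,0],"turn":0.086},{"linear":[-0.77,0.91,0],"turn":0.086},{"linear":[-0.84,0.84,0],"turn":0.086},{"linear":[-0.91,0.76,0],"turn":0.086},{"linear":[-0.98,0.68,0],"turn":0.086},{"linear":[-1.03,0.6,0],"turn":0.086}])

```text
time_s: 38.98
eef_pos: [625.4, 51.4, 53.8]
eef_rot: [3.141, -0.004, 0.675]
force: [3.1, 3.2, 0.3]
grip_width: 0.239
grasp_force: 58.5
```

Request:
apply_moves(rows=[{"linear":[-1.08,0.5,0],"turn":0.086},{"linear":[-1.12,0.41,0],"turn":0.086},{"linear":[-1.15,0.31,0],"turn":0.086},{"linear":[-1.17,0.21,0],"turn":0.086},{"linear":[-1.19,0.11,0],"turn":0.086},{"linear":[-1.19,0.01,0],"turn":0.086},{"linear":[-1.19,-0.1,0],"turn":0.086},{"linear":[-1.17,-0.2,0],"turn":0.086},{"linear":[0,0,0],"turn":0},{"linear":[0,0,0],"turn":0}])

```text
time_s: 40.22
eef_pos: [531.8, 65.3, 53.8]
eef_rot: [3.141, -0.004, 1.362]
force: [-1.4, 6.7, 3.2]
grip_width: 0.237
grasp_force: 59.9
```

Request:
apply_moves(rows=[{"linear":[-0.15,-0.05,0],"turn":0},{"linear":[-0.15,-0.05,0],"turn":0},{"linear":[0,0,0],"turn":0}])

```text
time_s: 40.6
eef_pos: [530.6, 65.0, 53.9]
eef_rot: [3.138, -0.006, 1.363]
force: [3.7, 9.4, -3.2]
grip_width: 0.238
grasp_force: 59.2
```

Request:
apply_moves(rows=[{"linear":[0.1,0,0],"turn":0},{"linear":[0,0,0],"turn":0},{"linear":[0,0,0],"turn":0},{"linear":[0,0,0],"turn":0},{"linear":[0,0,3.0],"turn":0},{"linear":[0,0,5.0],"turn":0},{"linear":[0,0,5.0],"turn":0},{"linear":[-3.0,-3.0,2.0],"turn":0},{"linear":[-3.0,-4.0,0],"turn":-0.1},{"linear":[-2.5,-4.0,0],"turn":-0.1},{"linear":[0,-4.0,0],"turn":-0.1},{"linear":[0,-4.0,0],"turn":-0.1}], gripper=0)

```text
time_s: 42.1
eef_pos: [444.0, -130.5, 203.6]
eef_rot: [3.141, 0.0, 0.955]
force: [0.5, 0.5, 0.1]
grip_width: 1.002
grasp_force: 0.0
```

Request:
apply_moves(rows=[{"linear":[0,-5.0,1.0],"turn":0},{"linear":[0,-5.0,1.0],"turn":0},{"linear":[0,-5.0,0],"turn":0},{"linear":[0,-5.0,0],"turn":0},{"linear":[0,-5.0,0],"turn":0},{"linear":[0,0,0],"turn":0}])

```text
time_s: 42.85
eef_pos: [442.6, -383.6, 222.8]
eef_rot: [3.141, 0.002, 0.952]
force: [-0.2, 1.0, -1.4]
grip_width: 1.0
grasp_force: 0.0
```

```bash
python3 - <<'E'
from h import *
p,d=eyes.capture("top");save("top2",p);W=pts("top",d);x,y,z=W[...,0],W[...,1],W[...,2]
q=p.astype(int);r,g,b=q[...,0],q[...,1],q[...,2]
fx=(x>400)&(x<720)&(y>-120)&(y<120)
rect(W,big((r>130)&(g<70)&fx&(z>60)),"knob")
rect(W,big(fx&(g>r+25)&(z>40)),"green")
rect(W,fx&(r>b+50)&(g>90)&(r>110)&(z<45)&(z>25),"link")
save("crop2",cv2.resize(p[140:290,130:385],None,fx=3.1,fy=3.1))
E
```

```text
knob n 79 c [531.1  64. ] size [21.  18.8] ang 45.7 z [83.5 85.7 87.8] mean [531.1  63.7]
green n 498 c [548.2 -14.2] size [ 20.3 143.1] ang 12.1 z [48.6 51.9 54.3] mean [546.9 -10.4]
link n 662 c [542.1  21.7] size [174.1  77.6] ang 12.0 z [33.6 36.  38.5] mean [5.455e+02 5.000e-01]
```

View pics/crop2.png

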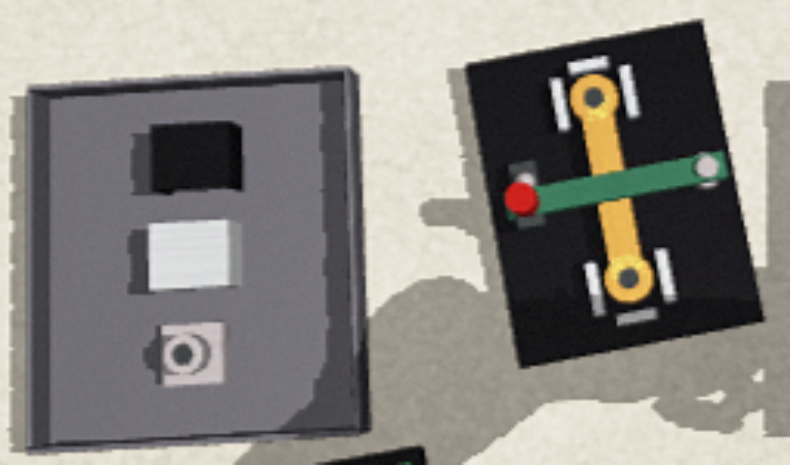

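View pics/top2.png

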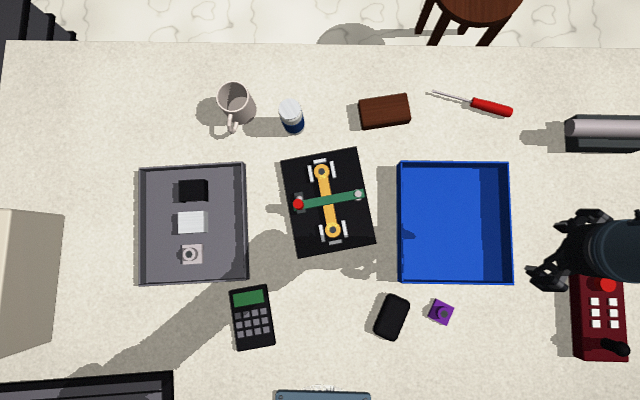

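The keeper is shut: the bar is at 12.1° against the plate's 12.0°, and the knob is at its shut point. The link is seated, all three parts are in the tray, and the bystanders have not moved.

```bash
python3 -c "
from bench import ticket
print(ticket.job_done())"
```

```text
the job is handed in; nothing more can be done
None
```

The job is handed in: the flange and both saddles are in the grey tray, the link lies flat in the nest, the keeper bar measures fully shut over it, and the bystanders look unmoved in the final top view (orange saddle and red block weren't present).

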